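# Clamp the lid of the vacuum infiltration chamber

## Task

Close the hinged lid of the steel vacuum chamber over its load of cassettes, then clamp it with the star knob in the ear of the lid. To start the thread cleanly, press the knob lightly and turn it backwards (anticlockwise from above) until it drops with a click, and only then forwards (clockwise) until it is firm and the lid is drawn flat on to the flange; do not force it against the thread either way. Leave the things that stand around the chamber where they are.

Things in the scene. Friction and masses are not known exactly. Their poses are not given: they have to be found in the camera images.
- chamber: Round steel chamber, 162 mm wide at the flange, flange top 88 mm up, fixed to the bench. Origin under its centre; its -x side is the front (towards the robot at yaw 0) with the ear that carries the stud, 95 mm from the centre. The lid's hinge axis lies along its y, 92 mm behind the centre (+x), 92 mm up. Gauge at +y, stopcock at -y: both below the flange.
- lid (a joint): Angle of the lid about its hinge, rad: it starts half open at 1.0 to 1.25; 0 is flat, metal on metal, gasket pressed. Its hinge is stiff enough to hold it open; pushed below about 0.85 it sinks shut by itself in 2 s and rests on the gasket near 0.007, from where only the knob draws it to 0 (about 30 N at the knob). Readings are noisy: average them.
- lid_push (a point): A good spot to push the lid: on its upper (outer) face, 145 mm from the hinge axis, 50 mm to the -y side of the knob, 11 mm in from the lid's edge. x points along the lid from its free edge towards the hinge, z out of the face. The lid is a 10 mm aluminium disc, 162 mm wide, with a glass window; its upper face lies 6 mm above the hinge axis when shut.
- knob_grip (a point): Middle of the head of the star knob, on its axis: black, eight lobes, 49 mm over the lobes, 46 mm across opposite hollows (at its x axis and every 45 deg), head 24 mm high, middle 33 mm above the lid's ear. z is the knob's axis. Lid down: it stands 139 to 142 mm over the bench while its pins lie on the thread, 132 mm once dropped in, 131 mm clamped. Turns freely with 0.03 N m.
- knob: The same captive knob; origin on its axis where its skirt sits on the ear of the lid, 187 mm from the hinge axis. It turns without end and can float 14 mm up along its axis. Two steel pins inside the skirt ride on the stud's thread. Anticlockwise under a light press (2 to 7 N) they climb the thread by 18 mm a turn, at most 3 mm, then fall about 10 mm into a gap: the click.
- stud: Brass stud in the ear of the chamber, 28 mm wide; origin at its foot, axis up. Its right-hand two-start thread (lead 18 mm) is clocked at an angle not told: the knob drops 0.3 to 1.1 rad back from its start, in a gap 0.4 rad wide with a stop behind. Turned forwards first, the pins jam on a stop tooth. After the drop 0.5 rad forwards is slack; it is firm at 1.2 to 1.8 rad, at 0.2 to 0.35 N m.
- wax_block_mid (a point): Bystander: middle of a cream paraffin block, 34 x 42 x 22 mm.
- timer_mid (a point): Bystander: middle of a white lab timer, 60 x 66 x 18 mm.
- forceps_mid (a point): Bystander: middle of steel forceps, 126 mm long, lying flat.

How it is judged (in metres and radians):
On the way, in this order (a step that is already met when the one before it is completed fails the run):
1. the lid is down on its gasket (value of joint lid below 0.02 rad), for 0.2 s.
2. with the lid down, the knob has dropped into the start of the thread (value of joint lid below 0.02 rad and z of knob_grip in the frame of chamber below 0.135 m), for 0.15 s.
At the end, for the whole second after the job is handed in: the lid is drawn flat on to the flange (within 0.003 rad) and held there by the knob, which is home on the ear and bears on the thread of the stud with at least 25 N (value of joint lid below 0.003 rad and contact force between knob and stud above 25 N and z of knob_grip in the frame of chamber below 0.133 m); the robot touches nothing.
It fails at once if the knob is forced: its pins bear on the stud with over 100 N (contact force between knob and stud above 100 N).
It fails at once if a thing beside the chamber is moved by more than 30 mm (distance of any of wax_block_mid, timer_mid, forceps_mid from where it was at the start of the episode above 0.03 m).
It also fails if it takes over 70 s, if anything falls off the work surface, if the arm or the gripper's body presses on something with over 40 N, if the wrist force passes 120 N, or if a joint passes its speed limit or range.

## Robot

A 6-joint arm with a two-finger parallel gripper is mounted at the origin on a cart in front of the work surface, level with it; the furniture and walls round the work are solid. World frame = base frame: x ahead of the robot, y to its left, z up, the work surface at z = 0. Lengths are in m, angles in degrees, forces in N, time in s.
With the tool pointing down it reaches from about 0.25 to 0.725 m from the base axis. Payload 9.7 kg.
Tool frame: the origin (TCP) lies between the finger pads; the fingertips stand 19 mm ahead of it and the grasp point (between the pads) is the TCP; z points along the fingers, y is the line along which they close (so a half turn about z gives the same grasp; the last joint's range is limited). The gripper opens to 85 mm and grips with 20 to 120 N. Pads are 22 mm wide; open, the fingers measure 114 mm over their backs; the gripper's body (76 mm by 85 mm) begins 54 mm behind the grasp point. The pads swing forward as they close: fully open they stand 13 mm farther back than shut.
Start: joints at [-65.374, 4.979, 10.078, 95.1, 0, 90], TCP at [0.229, -0.5, 0.25] pointing down, gripper open.
Joint ranges: [-179.16, 179.16], [-48.56, 103.87], [-65.8, 70.77], [-126.05, 130.52], [-82.76, 87.17], [-180, 180]. Speed limits (degrees/s): [127.2, 127.2, 147.25, 180, 180, 180].

## Interface

Orientations are given as [roll, pitch, yaw] about the fixed x, y, z axes, in that order (R = Rz(yaw) Ry(pitch) Rx(roll)).
In Python, from workcell import telemetry, camera, calibration, workorder gives the robot as it stands.
- The arm moves only by the tool play_rows, never from a script. Its argument "increments" is a list of rows, each a list of 3 entries, a list of its own where there are three numbers: the shift along the tool's x, y, z in mm, then the turn, a rotation vector about the tool's x, y, z in degrees, then the closure, from 0 (fully open) to 1 (shut). In form: [[[x, y, z], [ax, ay, az], jaw], ...]. A call has 1 to 20 rows; each row is the pose to reach, as a shift and turn from the pose commanded when the call began, along the tool's axes at that moment; what a row does not reach only later rows make up. A row lasts 1/10 s, in which the tool goes at most 50 mm and 8.59 degrees, less where a joint would pass 70% of its speed; a pose out of reach is approached as far as the arm can. A call with a gripper value outside its range is refused whole. The fingers move at their own pace and stop on an object; "grip_force" is the grip in N (left out, the last holds). Time passes only in rows, so rows that repeat a pose let the fingers close. It gives the time, the measured TCP pose, the force, the opening and the grip force at its end, in the units of the state.
- telemetry.get_obs(): the state, without advancing time (a new reading comes with each control period).
- camera(name): name is "scene" or "top" or "wrist"; returns (picture, depth): 420x560x3 uint8, red, green, blue; 420x560 float32, m along the optical axis (not along the pixel's ray), 0 where there is no reading.
- calibration(name): a dict with "vertical_fov" (degrees; the focal length in pixels is half the picture's height over the tangent of half this angle, whatever the lens; pixels are square), "cx", "cy" (the principal point, pixels), "rvec" (rotation vector, rad) and "tvec" (3), from world to camera coordinates, as OpenCV has them; the wrist camera has in their place "hand_eye" (4x4, takes a point from camera to tool coordinates, whose origin is the TCP and whose axes are the flange's). Camera axes: x right, y down, z forward; pixel columns grow to the right and rows downward; lengths in m; the calibration is good to about 2 mm. A picture is of the moment at which its call begins: read the wrist's pose just before it. calibration takes no time and is no camera call.
- workorder.job_done(): hands the job in; it is judged then, once.
The state is a dict: "time": time; "q": joint angles; "qd": joint speeds; "joint_efforts": joint torques, N m; "ee_pos": TCP position; "tcp_rot": TCP orientation; "wrist_force": force on the tool from outside, world axes, zero at the start; "torque": the same for the moment, N m; "opening": finger opening in m; "grasp_force": force on a finger pad.
Only numpy, scipy, OpenCV 4.12 (cv2) and the standard library are available. Lean on these libraries where they do the work, as an engineer would, in place of code of your own. Each camera call takes 0.05 s, during which the arm holds its last target. There are 200 camera calls.

## Working session

There is one attempt and no reset: what is moved stays moved. The work goes in short steps, Python scripts to look and compute and a tool call to move; the robot and the scene stay as the last step left them, time stands still between calls to the robot, and variables do not carry over. Pictures are saved under pics/ and viewed, at most 10 in all, crops included, and the job is handed in when it is done.

Besides the shell and the picture viewer there is one more tool, called as name(argument=value, ...) on one line, values as JSON. play_rows: Moves the arm, as the interface text tells. Its arguments: {"type":"object","properties":{"increments":{"type":"array"},"grip_force":{"type":"number"}},"required":["increments"]}

```bash
mkdir -p pics; ls; cat > h.py <<'E'
import numpy as np, cv2
from workcell import telemetry, camera, calibration, workorder
from scipy.spatial.transform import Rotation as R
def cam(name):
    o=telemetry.get_obs(); im,d=camera(name); c=calibration(name)
    f=210/np.tan(np.radians(c["vertical_fov"])/2)
    if name=="wrist":
        T=np.eye(4); T[:3,:3]=R.from_euler('xyz',o["tcp_rot"],degrees=True).as_matrix(); T[:3,3]=o["ee_pos"]
        W=T@np.array(c["hand_eye"])
    else:
        r=cv2.Rodrigues(np.array(c["rvec"],float))[0]; W=np.eye(4); W[:3,:3]=r.T; W[:3,3]=-r.T@np.array(c["tvec"]).ravel()
    return im,d,f,c["cx"],c["cy"],W
def cloud(d,f,cx,cy,W):
    v,u=np.mgrid[:d.shape[0],:d.shape[1]]
    P=np.stack([(u-cx)/f*d,(v-cy)/f*d,d],-1)@W[:3,:3].T+W[:3,3]
    P[d<=0]=np.nan
    return P
E
python3 - <<'E'
from h import *
print(telemetry.get_obs()); ims=[]
for n in("scene","top"):
    im,d,f,cx,cy,W=cam(n); cv2.imwrite(f"pics/{n}0.png",im[...,::-1]); np.savez(n+"0.npz",im=im,P=cloud(d,f,cx,cy,W),f=f,cx=cx,cy=cy,W=W)
    print(n,f,cx,cy,W.round(3).tolist(),(d>0).mean())
E
```

```text
pics
{'time': 0.0, 'q': array([-6.53759118e+01,  5.01140691e+00,  1.00353691e+01,  9.51009215e+01,
       -1.30681319e-03,  9.00006422e+01]), 'qd': array([ 0.02600307, -0.11583483,  0.03276345, -0.11324874,  0.00039382,
       -0.15550853]), 'joint_efforts': array([ 2.22217066e-03, -5.20387745e+01,  4.64806902e+01,  1.63781794e-02,
        1.90943103e-05, -1.01377458e-05]), 'ee_pos': array([ 0.2290724 , -0.49979684,  0.24958832]), 'tcp_rot': array([-1.79923041e+02,  1.30767460e-03,  2.46234478e+01]), 'wrist_force': array([0.44886866, 1.03041984, 0.55489937]), 'torque': array([ 0.05304125, -0.0380389 ,  0.0209895 ]), 'grasp_force': 0.0, 'opening': 0.08532759829077287}
scene 384.4613185977263 274.02681643646997 210.77222764866846 [[0.741, -0.348, 0.575, 0.069], [-0.672, -0.365, 0.644, -0.862], [-0.014, -0.863, -0.504, 0.525], [0.0, 0.0, 0.0, 1.0]] 0.9927210884353741
top 415.41894120275975 272.58019158478584 205.57530339024834 [[0.014, -0.99, 0.141, 0.433], [-0.999, -0.009, 0.035, -0.327], [-0.034, -0.141, -0.989, 0.947], [0.0, 0.0, 0.0, 1.0]] 0.9959098639455782
```

View pics/scene0.png

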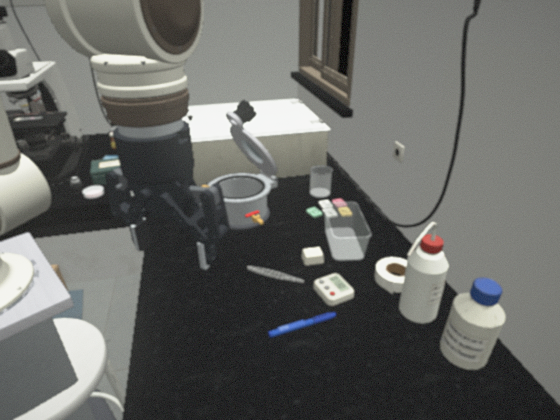

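View pics/top0.png

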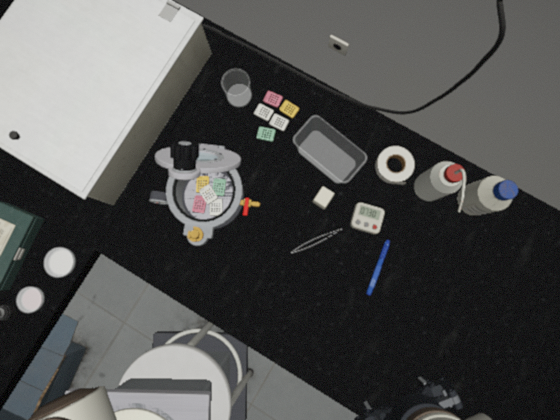

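The scene view shows the half-open chamber at about (240,195), with the knob at (243,110). In the top view the flange centre is near (204,192), the brass stud near (196,235), the knob near (183,155) and the stopcock near (250,205). The wax, forceps and timer lie to the right.

```bash
python3 - <<'E'
from h import *
from scipy.optimize import least_squares
t=np.load("top0.npz"); s=np.load("scene0.npz")
def ray(z,u,v,h):
    W=z["W"]; d=W[:3,:3]@np.array([(u-z["cx"])/z["f"],(v-z["cy"])/z["f"],1]); o=W[:3,3]; return o+d*(h-o[2])/d[2]
P=t["P"]; im=t["im"]
c0=ray(t,204,192,.088); print("centre guess",c0)
m=(abs(P[...,2]-.088)<.005)&(np.hypot(P[...,0]-c0[0],P[...,1]-c0[1])<.1)
q=P[m][:,:2]
# annulus fit: robust circle
r=least_squares(lambda p:np.hypot(q[:,0]-p[0],q[:,1]-p[1])-p[2],[c0[0],c0[1],.07],loss="soft_l1",f_scale=.004); print("circle",r.x,len(q))
# stud: brass
hsv=cv2.cvtColor(im,cv2.COLOR_RGB2HSV)
b=cv2.inRange(hsv,(12,110,80),(32,255,255)); n,l,st,ce=cv2.connectedComponentsWithStats(b)
for i in range(1,n):
    if st[i,4]>15: print("brass",ce[i].round(1),st[i,4],np.nanmedian(P[l==i],0).round(3),np.nanmax(P[l==i][:,2]).round(3))
# everything above flange near chamber, both views
for nm,z in(("top",t),("scene",s)):
    Q=z["P"]; d=np.hypot(Q[...,0]-c0[0],Q[...,1]-c0[1]); k=(z["im"].max(-1)<50)&(d<.16)&(Q[...,2]>.15)&(Q[...,2]<.4)
    n,l,st,ce=cv2.connectedComponentsWithStats(k.astype(np.uint8))
    for i in range(1,n):
        if st[i,4]>40: print(nm,"dark",ce[i].round(1),st[i,:5],np.nanmedian(Q[l==i],0).round(3),np.nanmin(Q[l==i],0).round(3),np.nanmax(Q[l==i],0).round(3))
    k=(z["im"].max(-1)>70)&(d<.16)&(Q[...,2]>.11)&(Q[...,2]<.35); A=Q[k]; 
    A=A[np.isfinite(A).all(1)]; c=np.median(A,0); 
    best=None; rng=np.random.default_rng(0)
    for _ in range(500):
        a=A[rng.choice(len(A),3,False)]; nn=np.cross(a[1]-a[0],a[2]-a[0]); nn/=np.linalg.norm(nn)+1e-12; inn=abs((A-a[0])@nn)<.003
        if best is None or inn.sum()>best.sum(): best=inn
    B=A[best]; nn=np.linalg.svd(B-B.mean(0),full_matrices=False)[2][2]; print(nm,"plane n",nn.round(3),B.mean(0).round(3),len(B),len(A),"tilt",np.degrees(np.arccos(abs(nn[2]))).round(1))
for nm,u,v in(("wax",324,197),("timer",367,219),("forceps",316,241)): print(nm,P[v,u].round(3))
print("boxwall",P[100,207].round(3),P[200,110].round(3),P[170,100].round(3),P[60,190].round(3))
E
```

```text
centre guess [ 0.58232251 -0.15083684  0.088     ]
circle [ 0.5827882  -0.14994226  0.07130974] 1458
brass [288.8 108.4] 232 [ 0.799 -0.329  0.006] 0.012
brass [201.8 181.1] 83 [ 0.621 -0.132  0.022] 0.028
brass [242.4 202. ] 25 [ 0.568 -0.227  0.047] 0.06
brass [253.4 203.2] 70 [ 0.566 -0.251  0.044] 0.055
brass [195.4 234.3] 151 [ 0.491 -0.142  0.113] 0.121
top dark [183.9 155. ] [170 141  28  29 621] [ 0.61  -0.157  0.287] [ 0.587 -0.177  0.262] [ 0.641 -0.132  0.302]
top plane n [-0.864  0.09  -0.495] [ 0.624 -0.167  0.198] 1199 1730 tilt 60.3
scene plane n [ 0.869 -0.086  0.487] [ 0.619 -0.163  0.189] 1062 1462 tilt 60.9
wax [ 0.585 -0.409  0.022]
timer [ 0.537 -0.506  0.015]
forceps [ 0.487 -0.393  0.001]
boxwall [ 0.821 -0.132  0.002] [0.571 0.07  0.041] [0.613 0.043 0.157] [ 0.88  -0.108  0.086]
```

```bash
cat >> h.py <<'E'
C=np.array([.583,-.150,0]); YAW=-5.5; RC=R.from_euler('z',YAW,degrees=True)
def to_pose(p,rot):
    "world TCP p (m), Rotation -> shift mm, rotvec deg in present tool axes"
    o=telemetry.get_obs(); R0=R.from_euler('xyz',o["tcp_rot"],degrees=True)
    return (R0.inv().apply(p-o["ee_pos"])*1000).round(1).tolist(),np.degrees((R0.inv()*rot).as_rotvec()).round(1).tolist()
def ch(p): return C+RC.apply(np.array(p)/1000)
def tip(p,tilt=30):
    "chamber-frame mm of the tip corner (-x side) -> TCP pose"
    rot=RC*R.from_euler('x',180,degrees=True)*R.from_euler('x',tilt,degrees=True)
    return ch(p)-rot.apply([-.011,0,.019]),rot
E
python3 - <<'E'
from h import *
for p in([80,-60,330],[60,-55,240],[25.8,-55,221],[3,-55,207],[-15,-55,190],[-24,-55,178]): 
    q=tip(p); print(p,q[0].round(3),*to_pose(*q))
E
```

```text
[80, -60, 330] [ 0.667 -0.228  0.346] [511.3, -64.9, -96.7] [29.2, 7.9, 29.4]
[60, -55, 240] [ 0.647 -0.221  0.256] [496.5, -79.1, -6.7] [29.2, 7.9, 29.4]
[25.8, -55, 221] [ 0.613 -0.218  0.237] [466.9, -96.3, 12.3] [29.2, 7.9, 29.4]
[3, -55, 207] [ 0.591 -0.216  0.223] [447.2, -107.7, 26.3] [29.2, 7.9, 29.4]
[-15, -55, 190] [ 0.573 -0.214  0.206] [431.7, -116.7, 43.3] [29.2, 7.9, 29.4]
[-24, -55, 178] [ 0.564 -0.213  0.194] [423.9, -121.2, 55.3] [29.2, 7.9, 29.4]
```

play_rows(increments=[[[40,-5,-50],[0,0,0],1],[[90,-10,-97],[5,1,5],1],[[140,-18,-97],[10,3,10],1],[[190,-24,-97],[15,4,15],1],[[240,-30,-97],[20,5,20],1],[[290,-37,-97],[25,7,25],1],[[340,-43,-97],[29,8,29],1],[[390,-50,-97],[29,8,29],1],[[440,-56,-97],[29,8,29],1],[[480,-61,-97],[29,8,29],1],[[511,-65,-97],[29,8,29],1],[[511,-65,-97],[29,8,29],1],[[511,-65,-97],[29,8,29],1],[[511,-65,-97],[29,8,29],1],[[511,-65,-97],[29,8,29],1]])

```text
time: 1.6
ee_pos: [0.6258, -0.2198, 0.3479]
tcp_rot: [-149.1, 0.4, -4.8]
wrist_force: [0.6, -0.5, 0.2]
opening: -0.0001
grasp_force: 0.0
```

```bash
python3 - <<'E'
from h import *
o=telemetry.get_obs(); print(o["time"],o["q"].round(1),o["ee_pos"].round(3),o["tcp_rot"].round(1),o["wrist_force"].round(1))
for p in([80,-60,330],[60,-55,240],[25.8,-55,221],[3,-55,207],[-15,-55,190],[-24,-55,178]): 
    q=tip(p); print(p,q[0].round(3),*to_pose(*q))
im=cam("scene")[0]; cv2.imwrite("pics/s1.png",cv2.resize(im[60:260,100:380],None,fx=2.5,fy=2.5)[...,::-1])
E
```

```text
1.6 [-30.   44.9  70.7 130.5  27.5 151.3] [ 0.626 -0.22   0.348] [-149.1    0.4   -4.8] [ 0.6 -0.5  0.2]
[80, -60, 330] [ 0.667 -0.228  0.346] [41.6, 4.6, -1.4] [-0.9, 0.7, 0.4]
[60, -55, 240] [ 0.647 -0.221  0.256] [22.3, 46.4, 78.6] [-0.9, 0.7, 0.4]
[25.8, -55, 221] [ 0.613 -0.218  0.237] [-11.7, 55.9, 95.3] [-0.9, 0.7, 0.4]
[3, -55, 207] [ 0.591 -0.216  0.223] [-34.4, 63.0, 107.6] [-0.9, 0.7, 0.4]
[-15, -55, 190] [ 0.573 -0.214  0.206] [-52.3, 71.6, 122.4] [-0.9, 0.7, 0.4]
[-24, -55, 178] [ 0.564 -0.213  0.194] [-61.2, 77.7, 132.8] [-0.9, 0.7, 0.4]
```

View pics/s1.png

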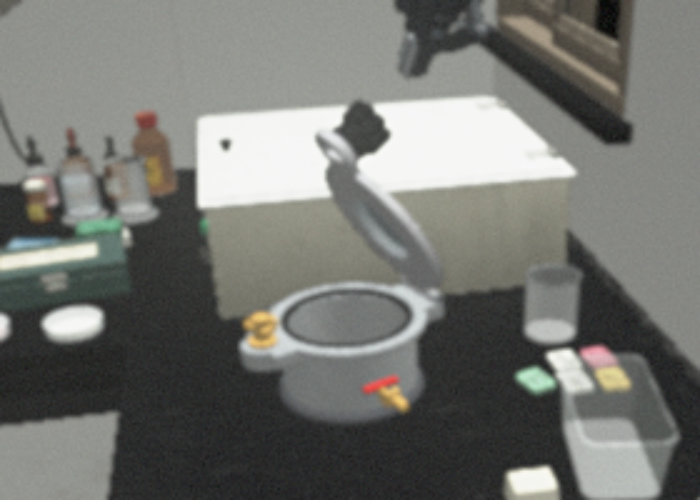

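The lid is open and clear, with the closed fingers above and behind it. The arm stopped 41 mm short in x because of joint limits at that height. Next I go down behind the lid.

play_rows(increments=[[[10,18,30],[0,0,0],1],[[22,46,78],[0,0,0],1],[[22,46,78],[0,0,0],1],[[22,46,78],[0,0,0],1],[[22,46,78],[0,0,0],1],[[22,46,78],[0,0,0],1]])

```text
time: 2.25
ee_pos: [0.6483, -0.2202, 0.2606]
tcp_rot: [-149.2, 0.1, -4.7]
wrist_force: [-0.0, 0.1, -0.1]
opening: 0.0001
grasp_force: 0.0
```

```bash
python3 - <<'E'
from h import *
o=telemetry.get_obs(); print(o["time"],o["q"].round(1),o["ee_pos"].round(3),o["tcp_rot"].round(1),o["wrist_force"].round(1))
for p in([45,-55,232],[25.8,-55,221],[3,-55,207],[-15,-55,190],[-24,-55,178],[-24,-55,250]): 
    q=tip(p); print(p,q[0].round(3),*to_pose(*q))
E
```

```text
2.25 [-29.2  39.1  51.2 116.   27.7 152.1] [ 0.648 -0.22   0.261] [-1.492e+02  1.000e-01 -4.700e+00] [-0.   0.1 -0.1]
[45, -55, 232] [ 0.633 -0.22   0.248] [-15.7, 6.8, 10.1] [-0.8, 0.5, 0.6]
[25.8, -55, 221] [ 0.613 -0.218  0.237] [-34.9, 12.3, 19.7] [-0.8, 0.5, 0.6]
[3, -55, 207] [ 0.591 -0.216  0.223] [-57.6, 19.2, 32.0] [-0.8, 0.5, 0.6]
[-15, -55, 190] [ 0.573 -0.214  0.206] [-75.6, 27.7, 46.7] [-0.8, 0.5, 0.6]
[-24, -55, 178] [ 0.564 -0.213  0.194] [-84.6, 33.8, 57.1] [-0.8, 0.5, 0.6]
[-24, -55, 250] [ 0.564 -0.213  0.266] [-84.7, -3.1, -4.7] [-0.8, 0.5, 0.6]
```

play_rows(increments=[[[-10,10,16],[0,0,0],1],[[-20,13,21],[0,0,0],1],[[-27,15,24],[0,0,0],1],[[-33,16,26],[0,0,0],1],[[-39,17,28],[0,0,0],1],[[-45,18,31],[0,0,0],1],[[-51,20,34],[0,0,0],1],[[-56,22,37],[0,0,0],1],[[-61,24,40],[0,0,0],1],[[-66,27,45],[0,0,0],1],[[-70,29,49],[0,0,0],1],[[-74,31,52],[0,0,0],1],[[-79,34,57],[0,0,0],1],[[-82,36,61],[0,0,0],1]])

```text
time: 3.65
ee_pos: [0.565, -0.2122, 0.1859]
tcp_rot: [-149.0, 0.5, -4.7]
wrist_force: [0.6, -0.8, 1.6]
opening: -0.0001
grasp_force: 0.0
```

```bash
python3 - <<'E'
from h import *
o=telemetry.get_obs(); print(o["time"],o["q"].round(1),o["ee_pos"].round(3),o["tcp_rot"].round(1),o["wrist_force"].round(1))
im=cam("scene")[0]; cv2.imwrite("pics/s2.png",cv2.resize(im[60:260,100:380],None,fx=2.5,fy=2.5)[...,::-1])
E
```

```text
3.65 [-32.1  24.7  21.9 103.1  27.  148.9] [ 0.565 -0.212  0.186] [-149.     0.5   -4.7] [ 0.6 -0.8  1.6]
```

View pics/s2.png

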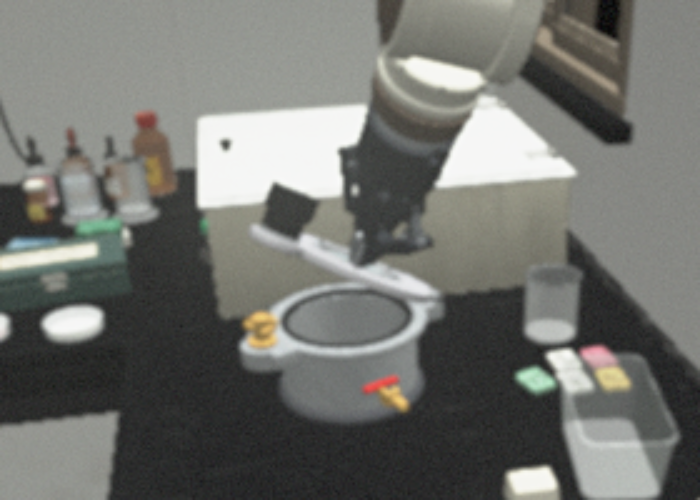

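The lid now stands at about 35°, under its sinking point. I retreat to a vertical pose over the stud side.

```bash
python3 - <<'E'
from h import *
print(np.array(calibration("wrist")["hand_eye"]).round(3).tolist())
for yaw in(-5.5,60,80,110):
  print(yaw,to_pose(np.array([.46,-.14,.30]),R.from_euler('xyz',[180,0,yaw],degrees=True)))
print(to_pose(np.array([.54,-.2,.30]),R.from_euler('xyz',[180,0,yaw],degrees=True)))
E
```

```text
[[-0.001, -0.95, -0.311, 0.08], [1.0, -0.001, 0.0, 0.0], [-0.001, -0.311, 0.95, -0.122], [0.0, 0.0, 0.0, 1.0]]
-5.5 ([-111.2, -112.8, -64.9], [-31.0, 0.7, 0.6])
60 ([-111.2, -112.8, -64.9], [-27.9, -17.0, -63.2])
80 ([-111.2, -112.8, -64.9], [-25.5, -22.4, -82.6])
110 ([-111.2, -112.8, -64.9], [-20.3, -30.6, -111.6])
([-26.6, -67.5, -93.0], [-20.3, -30.6, -111.6])
```

play_rows(increments=[[[-10,-30,-45],[0,0,0],1],[[-27,-67,-93],[0,0,0],0.8],[[-60,-85,-80],[-1.5,-2,-7.5],0],[[-85,-100,-72],[-3,-4.2,-15],0],[[-111,-113,-65],[-4.4,-6.6,-24],0],[[-111,-113,-65],[-5.8,-8.7,-32],0],[[-111,-113,-65],[-7.2,-11,-40],0],[[-111,-113,-65],[-8.7,-13,-48],0],[[-111,-113,-65],[-10,-15.3,-56],0],[[-111,-113,-65],[-11.6,-17.5,-64],0],[[-111,-113,-65],[-13,-19.7,-72],0],[[-111,-113,-65],[-14.5,-22,-80],0],[[-111,-113,-65],[-16,-24,-88],0],[[-111,-113,-65],[-17.4,-26.3,-96],0],[[-111,-113,-65],[-18.9,-28.5,-104],0],[[-111,-113,-65],[-20.3,-30.6,-111.6],0],[[-111,-113,-65],[-20.3,-30.6,-111.6],0],[[-111,-113,-65],[-20.3,-30.6,-111.6],0],[[-111,-113,-65],[-20.3,-30.6,-111.6],0]])

```text
time: 5.6
ee_pos: [0.461, -0.14, 0.301]
tcp_rot: [-180.0, -0.0, 109.8]
wrist_force: [1.0, -0.1, -0.2]
opening: 0.0852
grasp_force: 0.0
```

```bash
python3 - <<'E'
from h import *
o=telemetry.get_obs(); print(o["time"],o["q"].round(1),o["ee_pos"].round(3),o["tcp_rot"].round(1),o["wrist_force"].round(1))
im,d,f,cx,cy,W=cam("wrist"); cv2.imwrite("pics/w1.png",im[...,::-1]); P=cloud(d,f,cx,cy,W); np.savez("w1.npz",im=im,P=P,W=W,f=f,cx=cx,cy=cy)
im2,d,f,cx,cy,W2=cam("top"); Q=cloud(d,f,cx,cy,W2)
for z,i in((P,im),(Q,im2)):
    k=(i.max(-1)<60)&(np.hypot(z[...,0]-.488,z[...,1]+.141)<.04)&(z[...,2]>.12)&(z[...,2]<.17)
    a=z[k]; print(len(a),np.median(a,0).round(4) if len(a) else 0, (a.max(0)+a.min(0))/2 if len(a) else 0)
E
```

```text
5.6 [-16.9  -2.9   7.8 100.7  -0.   53.3] [ 0.461 -0.14   0.301] [-180.    -0.   109.8] [ 1.  -0.1 -0.2]
800 [ 0.4809 -0.1282  0.1518] [ 0.49066338 -0.13896431  0.1376789 ]
303 [ 0.4901 -0.1446  0.1548] [ 0.49086669 -0.13986494  0.14219598]
```

View pics/w1.png

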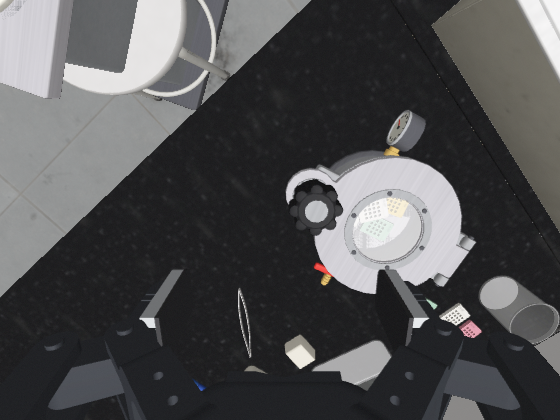

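The wrist picture shows the lid lying shut, with the star knob at (316,211), its silver cap in the middle, and no displaced bystanders. The head top is at about 0.152, so the head middle is near 0.140, as expected. Next I measure the axis and lobe phase.

```bash
cat > knob.py <<'E'
from h import *
def knob(z):
    P,im,W,f,cx,cy=(z[k] for k in("P","im","W","f","cx","cy"))
    # silver cap
    near=np.hypot(P[...,0]-.49,P[...,1]+.141)<.045
    c=((im.min(-1)>90)&near&(P[...,2]>.14)).astype(np.uint8); n,l,st,ce=cv2.connectedComponentsWithStats(c); i=1+st[1:,4].argmax()
    ztop=np.nanmedian(P[l==i][:,2]); d=W[:3,:3]@np.array([(ce[i][0]-cx)/f,(ce[i][1]-cy)/f,1]); cap=W[:3,3]+d*(ztop-W[2,3])/d[2]
    print("cap px",ce[i].round(1),st[i,4],"xyz",cap.round(4))
    k=(near&(P[...,2]>ztop-.012)).astype(np.uint8); ct=max(cv2.findContours(k,0,1)[0],key=cv2.contourArea)[:,0]
    p=[]
    for u,v in ct:
        d=W[:3,:3]@np.array([(u-cx)/f,(v-cy)/f,1]); p.append((W[:3,3]+d*(ztop-.004-W[2,3])/d[2])[:2])
    p=np.array(p); (ex,ey),er=cv2.minEnclosingCircle(p.astype(np.float32)); 
    a=np.arctan2(p[:,1]-ey,p[:,0]-ex); r=np.hypot(p[:,0]-ex,p[:,1]-ey); o=np.argsort(a)
    g=np.linspace(-np.pi,np.pi,720,endpoint=False); rr=np.interp(g,a[o],r[o],period=2*np.pi)
    F=(rr*np.exp(-8j*g)).mean(); print("circle",ex,ey,er,"8th amp mm",2000*abs(F),"hollow yaw mod45",np.degrees((np.pi-np.angle(F))*-1/8*-1)%45, "lobe",np.degrees(-np.angle(F)/8)%45, "rmin/max",rr.min(),rr.max())
E
python3 -c "
from knob import *
knob(np.load('w1.npz'))"
```

```text
cap px [408.  298.8] 706 xyz [ 0.5008 -0.1132  0.3205]
circle 0.5251522064208984 -0.17076259851455688 0.07368845492601395 8th amp mm 4.689842718328406 hollow yaw mod45 40.67360789230991 lobe 18.17360789230991 rmin/max 0.0026126145930758394 0.07361196539567588
```

```bash
sed -i 's/&(P\[...,2\]>.14)/\&(P[...,2]>.14)\&(P[...,2]<.165)/; s/(P\[...,2\]>ztop-.012)/(P[...,2]>ztop-.012)\&(P[...,2]<ztop+.01)/' knob.py
python3 -c "
from knob import *
knob(np.load('w1.npz'))
print(to_pose(np.array([.49,-.141,.25]),R.from_euler('xyz',[180,0,109.8],degrees=True)))"
```

```text
cap px [316.1 211.1] 420 xyz [ 0.4915 -0.139   0.154 ]
circle 0.49075454473495483 -0.13873624801635742 0.02531432919204235 8th amp mm 2.3961003993276457 hollow yaw mod45 42.72906517974958 lobe 20.229065179749583 rmin/max 0.01865705529979387 0.02520907570738394
([-10.6, 26.9, 50.9], [-0.0, -0.0, 0.1])
```

play_rows(increments=[[[-5,15,25],[0,0,8],0],[[-9,28,50],[0,0,16],0],[[-9,28,90],[0,0,22.1],0],[[-9,28,90],[0,0,22.1],0],[[-9,28,90],[0,0,22.1],0],[[-9,28,90],[0,0,22.1],0]])

```text
time: 6.3
ee_pos: [0.491, -0.1392, 0.2137]
tcp_rot: [179.8, 0.1, 88.0]
wrist_force: [0.2, -0.4, 0.1]
opening: 0.0853
grasp_force: 0.0
```

```bash
python3 - <<'E'
from knob import *
o=telemetry.get_obs(); print(o["time"],o["q"].round(1),o["ee_pos"].round(4),o["tcp_rot"].round(1),o["wrist_force"].round(1))
im,d,f,cx,cy,W=cam("wrist"); P=cloud(d,f,cx,cy,W); cv2.imwrite("pics/w2.png",im[...,::-1])
knob(dict(im=im,P=P,W=W,f=f,cx=cx,cy=cy))
print(to_pose(np.array([.491,-.139,.142]),R.from_euler('xyz',[180,0,87.7],degrees=True)))
E
```

```text
6.3 [-15.8  -1.3  -0.4  90.7  -0.   76.2] [ 0.491  -0.1392  0.2137] [1.798e+02 1.000e-01 8.800e+01] [ 0.2 -0.4  0.1]
cap px [283.9 240.8] 796 xyz [ 0.4914 -0.1388  0.154 ]
circle 0.4915446937084198 -0.1381663978099823 0.025928715243935585 8th amp mm 2.3465480836338988 hollow yaw mod45 42.72263105408651 lobe 20.222631054086513 rmin/max 0.018883302846463623 0.025809736787308163
([0.3, -0.5, 71.8], [0.2, 0.1, 0.3])
```

View pics/w2.png

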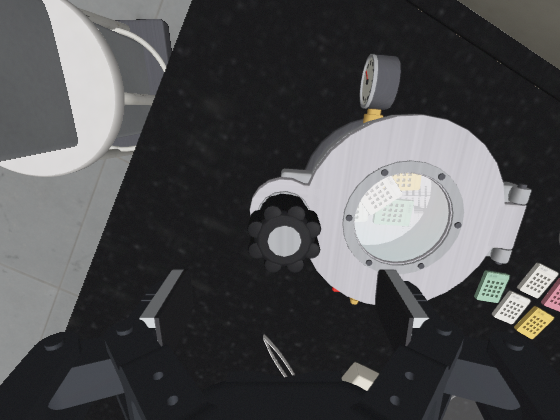

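play_rows(increments=[[[0.5,0.3,30],[0,0,0],0],[[0.5,0.3,55],[0,0,0],0],[[0.5,0.3,71],[0,0,0],0],[[0.5,0.3,71],[0,0,0],0],[[0.5,0.3,71],[0,0,0],0.3],[[0.5,0.3,71],[0,0,0],0.6],[[0.5,0.3,71],[0,0,0],0.6],[[0.5,0.3,71],[0,0,0],0.6],[[0.5,0.3,71],[0,0,0],0.6]], grip_force=30)

```text
time: 7.25
ee_pos: [0.4914, -0.1386, 0.1418]
tcp_rot: [179.8, 0.1, 87.9]
wrist_force: [-1.3, 0.1, 6.7]
opening: 0.0456
grasp_force: 31.0
```

```bash
cat > st.py <<'E'
from h import *
o=telemetry.get_obs(); print(o["time"],o["q"].round(1),o["ee_pos"].round(4),o["tcp_rot"].round(1),o["wrist_force"].round(1),o["torque"].round(2),o["opening"].round(4),o["grasp_force"])
E
python3 st.py
```

```text
Traceback (most recent call last):
  File "st.py", line 2, in <module>
    o=telemetry.get_obs(); print(o["time"],o["q"].round(1),o["ee_pos"].round(4),o["tcp_rot"].round(1),o["wrist_force"].round(1),o["torque"].round(2),o["opening"].round(4),o["grasp_force"])
                                                                                                                                                     ^^^^^^^^^^^^^^^^^^
AttributeError: 'float' object has no attribute 'round'
```

play_rows(increments=[[[0,0,-0.3],[0,0,0],0.6],[[0,0,-0.3],[0,0,0],0.6]])

```text
time: 7.45
ee_pos: [0.4914, -0.1386, 0.1418]
tcp_rot: [179.8, 0.1, 87.9]
wrist_force: [-0.4, -0.3, 5.9]
opening: 0.0456
grasp_force: 31.1
```

play_rows(increments=[[[0,0,-0.5],[0,0,-3],0.6],[[0,0,-0.6],[0,0,-6],0.6],[[0,0,-0.8],[0,0,-9],0.6],[[0,0,-1.0],[0,0,-12],0.6],[[0,0,-1.2],[0,0,-15],0.6],[[0,0,-1.2],[0,0,-15],0.6]])

```text
time: 8.05
ee_pos: [0.4911, -0.1386, 0.1424]
tcp_rot: [179.9, 0.1, 103.0]
wrist_force: [0.7, -0.3, 4.3]
opening: 0.0456
grasp_force: 31.0
```

play_rows(increments=[[[0,0,-0.1],[0,0,-3],0.6],[[0,0,-0.2],[0,0,-6],0.6],[[0,0,-0.4],[0,0,-9],0.6],[[0,0,-0.4],[0,0,-9],0.6]])

```text
time: 8.45
ee_pos: [0.491, -0.1386, 0.142]
tcp_rot: [180.0, 0.1, 111.9]
wrist_force: [2.8, -1.0, -0.7]
opening: 0.0453
grasp_force: 30.8
```

Force has vanished after about 24°, so the pins are probably over the gap. I lower.

play_rows(increments=[[[0,0,1.5],[0,0,0],0.6],[[0,0,3],[0,0,0],0.6],[[0,0,3],[0,0,0],0.6]])

```text
time: 8.75
ee_pos: [0.491, -0.1386, 0.1402]
tcp_rot: [179.9, 0.1, 111.8]
wrist_force: [-1.1, -2.4, 8.1]
opening: 0.0451
grasp_force: 31.7
```

```bash
sed -i 's/o\["opening"\].round(4)/o["opening"]/' st.py; python3 st.py; python3 - <<'E'
from knob import *
im,d,f,cx,cy,W=cam("wrist"); P=cloud(d,f,cx,cy,W); cv2.imwrite("pics/w3.png",im[...,::-1])
print(P[d.shape[0]//2:,:].shape)
near=np.hypot(P[...,0]-.4912,P[...,1]+.1388)<.008
print(near.sum(),np.nanmedian(P[near],0),np.nanpercentile(P[near][:,2],[5,50,95]))
im,d,f,cx,cy,W=cam("scene"); P=cloud(d,f,cx,cy,W)
E
```

```text
8.75 [-15.7  -1.4  -8.6  82.6  -0.   52.4] [ 0.491  -0.1386  0.1402] [1.799e+02 1.000e-01 1.118e+02] [-1.1 -2.4  8.1] [-0.22  0.27  0.21] 0.0450683673216699 31.664450615644455
(210, 560, 3)
1161 [ 0.491008   -0.13806058  0.15208275] [-0.00135471  0.15208275  0.15294724]
```

View pics/w3.png

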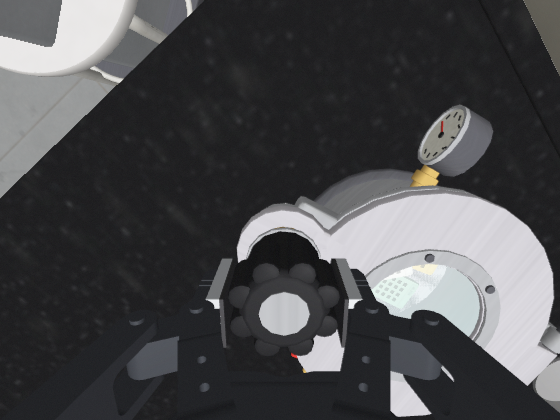

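The knob is well held, the cap has gone down only about 2 mm, and the moment urges it further anticlockwise. That fits pins on the edge of the gap, so I ease the press and turn a little further back.

play_rows(increments=[[[0,0,-1.2],[0,0,0],0.6],[[0,0,-1.2],[0,0,-2],0.6],[[0,0,-1.2],[0,0,-4],0.6],[[0,0,-1.2],[0,0,-6],0.6],[[0,0,-1.2],[0,0,-6],0.6]])

```text
time: 9.35
ee_pos: [0.4908, -0.1386, 0.1401]
tcp_rot: [180.0, 0.1, 117.9]
wrist_force: [3.4, -2.9, -1.2]
opening: 0.0451
grasp_force: 31.3
```

```bash
python3 st.py
```

```text
9.35 [-15.7  -1.3  -8.5  82.7  -0.   46.4] [ 0.4908 -0.1386  0.1401] [1.800e+02 1.000e-01 1.179e+02] [ 3.4 -2.9 -1.2] [-0.46 -0.56  0.02] 0.045139071756635334 31.294180154800415
```

Free again (force −1.2, moment ~0). I lower step by step.

play_rows(increments=[[[0,0,1],[0,0,0],0.6],[[0,0,2],[0,0,0],0.6],[[0,0,2],[0,0,0],0.6]])

```text
time: 9.65
ee_pos: [0.4908, -0.1385, 0.1381]
tcp_rot: [180.0, 0.1, 117.9]
wrist_force: [2.2, -2.2, -0.7]
opening: 0.0453
grasp_force: 31.3
```

```bash
python3 st.py
```

```text
9.65 [-15.7  -1.3  -8.8  82.5  -0.   46.4] [ 0.4908 -0.1385  0.1381] [1.800e+02 1.000e-01 1.179e+02] [ 2.2 -2.2 -0.7] [-0.61 -0.6  -0.01] 0.0453347885921774 31.296721547842026
```

play_rows(increments=[[[0,0,1],[0,0,0],0.6],[[0,0,2],[0,0,0],0.6],[[0,0,3],[0,0,0],0.6],[[0,0,3],[0,0,0],0.6]])

```text
time: 10.05
ee_pos: [0.4908, -0.1385, 0.1351]
tcp_rot: [180.0, 0.1, 117.9]
wrist_force: [2.6, -4.1, -2.6]
opening: 0.0455
grasp_force: 31.3
```

```bash
python3 st.py
```

```text
10.05 [-15.7  -1.3  -9.1  82.2  -0.   46.4] [ 0.4908 -0.1385  0.1351] [1.800e+02 1.000e-01 1.179e+02] [ 2.6 -4.1 -2.6] [-0.81 -0.67 -0.07] 0.04552757748253445 31.270786821842194
```

play_rows(increments=[[[0,0,1],[0,0,0],0.6],[[0,0,2],[0,0,0],0.6],[[0,0,3],[0,0,0],0.6],[[0,0,4],[0,0,0],0.6],[[0,0,4],[0,0,0],0.6]])

```text
time: 10.55
ee_pos: [0.4908, -0.1385, 0.1316]
tcp_rot: [180.0, 0.1, 117.9]
wrist_force: [1.6, -3.8, 2.7]
opening: 0.0454
grasp_force: 31.7
```

```bash
cat >> st.py <<'E'
im,d,f,cx,cy,W=cam("wrist"); P=cloud(d,f,cx,cy,W)
near=np.hypot(P[...,0]-.4912,P[...,1]+.1388)<.008
print("cap z",np.nanmedian(P[near],0).round(4))
E
python3 st.py
```

```text
10.55 [-15.7  -1.3  -9.4  81.8  -0.   46.3] [ 0.4908 -0.1385  0.1316] [1.800e+02 1.000e-01 1.179e+02] [ 1.6 -3.8  2.7] [-0.79 -0.25 -0.01] 0.04544311370270508 31.684999018907547
cap z [ 0.4909 -0.1382  0.1435]
```

Dropped: head middle is about 0.1315. Now forwards.

play_rows(increments=[[[0,0,0],[0,0,5],0.6],[[0,0,0],[0,0,10],0.6],[[0,0,0],[0,0,15],0.6],[[0,0,0],[0,0,20],0.6],[[0,0,0],[0,0,25],0.6],[[0,0,0],[0,0,30],0.6],[[0,0,0],[0,0,34],0.6],[[0,0,0],[0,0,38],0.6],[[0,0,0],[0,0,38],0.6]])

```text
time: 11.5
ee_pos: [0.4913, -0.1385, 0.1317]
tcp_rot: [179.9, 0.0, 79.8]
wrist_force: [4.5, -4.0, 2.1]
opening: 0.0451
grasp_force: 31.5
```

```bash
python3 st.py
```

```text
11.5 [-15.7  -1.2  -9.4  81.7  -0.   84.5] [ 0.4913 -0.1385  0.1317] [179.9   0.   79.8] [ 4.5 -4.   2.1] [-0.75 -0.83 -0.02] 0.0451287739127213 31.490821838378906
cap z [ 0.4912 -0.1387  0.1437]
```

play_rows(increments=[[[0,0,0],[0,0,4],0.6],[[0,0,0],[0,0,8],0.6],[[0,0,0],[0,0,12],0.6],[[0,0,0],[0,0,16],0.6],[[0,0,0],[0,0,20],0.6],[[0,0,0],[0,0,20],0.6]])

```text
time: 12.15
ee_pos: [0.4915, -0.1386, 0.1311]
tcp_rot: [179.9, -0.0, 59.8]
wrist_force: [7.0, -5.4, -4.5]
opening: 0.0455
grasp_force: 31.4
```

```bash
python3 st.py
```

```text
12.15 [-15.7  -1.2  -9.4  81.6  -0.  104.5] [ 0.4915 -0.1386  0.1311] [179.9  -0.   59.8] [ 7.  -5.4 -4.5] [-1.12 -1.57 -0.1 ] 0.04547288617710343 31.405274122953415
cap z [ 0.4913 -0.1386  0.1431]
```

play_rows(increments=[[[0,0.9,0.5],[0,0,0],0.6],[[0,1.8,1],[0,0,2],0.6],[[0,1.8,1],[0,0,4],0.6],[[0,1.8,1],[0,0,4],0.6]])

```text
time: 12.6
ee_pos: [0.4918, -0.1389, 0.1307]
tcp_rot: [-180.0, -0.0, 55.9]
wrist_force: [-2.8, -0.5, 5.0]
opening: 0.0453
grasp_force: 32.3
```

```bash
python3 st.py
```

```text
12.6 [-15.8  -1.   -9.3  81.7   0.  108.4] [ 0.4918 -0.1389  0.1307] [-180.    -0.    55.9] [-2.8 -0.5  5. ] [-0.2   0.46 -0.02] 0.04530452902863087 32.28837266564369
cap z [ 0.4914 -0.1387  0.1428]
```

play_rows(increments=[[[0,-0.4,-0.5],[0,0,3],0.6],[[0,-0.4,-0.5],[0,0,6],0.6],[[0,-0.4,-0.5],[0,0,6],0.6]])

```text
time: 12.95
ee_pos: [0.4918, -0.1389, 0.1307]
tcp_rot: [180.0, 0.0, 49.9]
wrist_force: [0.5, -1.8, 0.2]
opening: 0.0456
grasp_force: 31.8
```

```bash
python3 st.py
```

```text
12.95 [-15.8  -1.   -9.3  81.7  -0.  114.4] [ 0.4918 -0.1389  0.1307] [180.    0.   49.9] [ 0.5 -1.8  0.2] [-0.53 -0.31 -0.06] 0.04559209038625334 31.823487281799316
cap z [ 0.4913 -0.1385  0.1427]
```

play_rows(increments=[[[0,0,0],[0,0,2],0.6],[[0,0,0],[0,0,4],0.6],[[0,0,0],[0,0,6],0.6],[[0,0,0],[0,0,6],0.6]])

```text
time: 13.4
ee_pos: [0.4918, -0.139, 0.1306]
tcp_rot: [180.0, 0.0, 44.0]
wrist_force: [1.2, -2.3, -1.1]
opening: 0.0457
grasp_force: 31.7
```

```bash
python3 st.py
```

```text
13.4 [-15.8  -1.   -9.3  81.7  -0.  120.3] [ 0.4918 -0.139   0.1306] [180.   0.  44.] [ 1.2 -2.3 -1.1] [-0.6  -0.25  0.03] 0.04567864671773119 31.67309805750847
cap z [ 0.4912 -0.1388  0.1427]
```

play_rows(increments=[[[0,0,0],[0,0,2],0.6],[[0,0,0],[0,0,4],0.6],[[0,0,0],[0,0,6],0.6],[[0,0,0],[0,0,6],0.6]])

```text
time: 13.85
ee_pos: [0.4919, -0.139, 0.1305]
tcp_rot: [180.0, 0.0, 38.0]
wrist_force: [2.0, -1.7, -3.4]
opening: 0.0455
grasp_force: 31.5
```

```bash
python3 st.py
```

```text
13.85 [-15.8  -1.   -9.3  81.7  -0.  126.2] [ 0.4919 -0.139   0.1305] [180.   0.  38.] [ 2.  -1.7 -3.4] [-0.6  -0.42  0.12] 0.04551624865281022 31.523899286985397
cap z [ 0.4913 -0.1388  0.1427]
```

Torque is now rising (0.03 → 0.12), so this is the sign I expected. Small steps from here.

play_rows(increments=[[[0,0,0.5],[0,0,2],0.6],[[0,0,0.5],[0,0,4],0.6],[[0,0,0.5],[0,0,4],0.6]])

```text
time: 14.2
ee_pos: [0.4919, -0.1391, 0.1304]
tcp_rot: [179.9, -0.0, 34.0]
wrist_force: [1.0, -2.3, -0.4]
opening: 0.0455
grasp_force: 31.8
```

```bash
python3 st.py
```

```text
14.2 [-15.8  -1.   -9.4  81.6  -0.  130.3] [ 0.4919 -0.1391  0.1304] [179.9  -0.   34. ] [ 1.  -2.3 -0.4] [-0.65 -0.17 -0.04] 0.04549047592308302 31.765808165073395
cap z [ 0.4912 -0.1389  0.1426]
```

```bash
cat > st.py <<'E'
from h import *
T=[]
for i in range(3):
    im,d,f,cx,cy,W=cam("wrist"); o=telemetry.get_obs(); T.append(np.r_[o["wrist_force"],o["torque"]])
P=cloud(d,f,cx,cy,W); near=np.hypot(P[...,0]-.4912,P[...,1]+.1388)<.008
print(o["time"],o["tcp_rot"].round(1),np.mean(T,0).round(2),np.array(T)[:,5].round(2),"J6",o["joint_efforts"].round(2)[5],"cap z",np.nanmean(P[near][:,2]).round(5))
E
python3 st.py
```

```text
14.4 [180.  -0.  34.] [ 0.59 -2.26  0.02 -0.65 -0.07 -0.01] [-0.02 -0.02  0.03] J6 -0.02 cap z 0.14261
```

play_rows(increments=[[[0,0,0],[0,0,2],0.6],[[0,0,0],[0,0,4],0.6],[[0,0,0],[0,0,4],0.6]])

```text
time: 14.7
ee_pos: [0.4919, -0.1392, 0.1303]
tcp_rot: [179.9, 0.0, 29.9]
wrist_force: [-0.3, -3.0, -2.0]
opening: 0.0453
grasp_force: 31.7
```

```bash
python3 st.py
```

```text
14.85 [179.9  -0.   30. ] [-0.04 -3.37 -0.69 -0.83 -0.03  0.16] [0.13 0.16 0.18] J6 0.17 cap z 0.14257
```

J6 effort shows the torque clearly (0.17).

play_rows(increments=[[[0,0,0],[0,0,1.5],0.6],[[0,0,0],[0,0,3],0.6],[[0,0,0],[0,0,3],0.6]])

```text
time: 15.15
ee_pos: [0.4919, -0.1393, 0.1302]
tcp_rot: [179.9, 0.0, 26.8]
wrist_force: [-0.8, -4.8, -1.0]
opening: 0.0453
grasp_force: 31.7
```

```bash
python3 st.py
```

```text
15.3 [179.9   0.   26.9] [-0.53 -5.08 -2.08 -1.17  0.1   0.12] [0.15 0.12 0.09] J6 0.15 cap z 0.14254
```

play_rows(increments=[[[-0.5,1.1,0.3],[0,0,1.5],0.6],[[-0.5,1.1,0.5],[0,0,3],0.6],[[-0.5,1.1,0.5],[0,0,3],0.6]])

```text
time: 15.6
ee_pos: [0.492, -0.1393, 0.1302]
tcp_rot: [-179.9, -0.1, 23.8]
wrist_force: [-2.2, 4.7, 3.5]
opening: 0.0455
grasp_force: 32.3
```

```bash
python3 st.py
```

```text
15.75 [-1.799e+02 -1.000e-01  2.390e+01] [-2.45  5.1   3.99  0.89  0.43 -0.  ] [ 0.01  0.01 -0.03] J6 -0.0 cap z 0.1425
```

play_rows(increments=[[[0.25,-0.5,-0.5],[0,0,1.5],0.6],[[0.25,-0.5,-0.5],[0,0,3],0.6],[[0.25,-0.5,-0.5],[0,0,3],0.6]])

```text
time: 16.05
ee_pos: [0.4921, -0.1394, 0.1301]
tcp_rot: [180.0, -0.0, 20.8]
wrist_force: [0.4, 3.1, -1.6]
opening: 0.0453
grasp_force: 31.8
```

```bash
python3 st.py
```

```text
16.2 [180.   -0.   20.9] [ 0.24  3.56 -1.95  0.61 -0.02 -0.12] [-0.08 -0.16 -0.13] J6 -0.12 cap z 0.14246
```

```bash
python3 - <<'E'
from h import *
im=cam("wrist")[0]; cv2.imwrite("pics/w4.png",cv2.resize(im[210:420,180:390],None,fx=2.5,fy=2.5)[...,::-1])
E
```

```text
(no output)
```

View pics/w4.png

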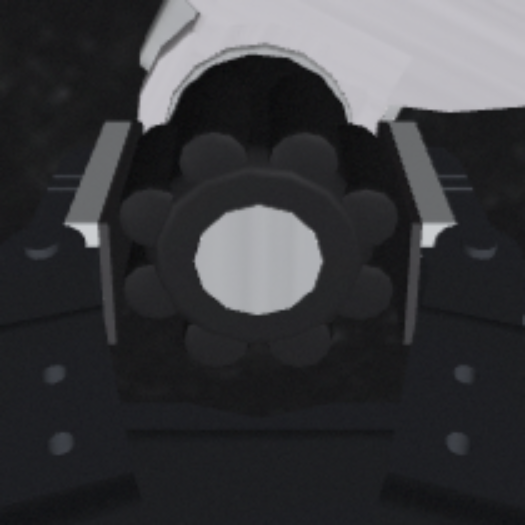

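The picture shows the lobes still square between the pads (left and right lobe pairs at about 150 and 370), so the knob has not slipped. I continue in small steps.

play_rows(increments=[[[0,-0.4,0.3],[0,0,1.5],0.6],[[0,-0.4,0.3],[0,0,3],0.6],[[0,-0.4,0.3],[0,0,3],0.6]])

```text
time: 16.55
ee_pos: [0.492, -0.1395, 0.1301]
tcp_rot: [179.9, -0.0, 17.8]
wrist_force: [-0.8, 2.7, -1.5]
opening: 0.0456
grasp_force: 31.8
```

```bash
python3 st.py
```

```text
16.7 [179.9  -0.   17.9] [ 0.34  1.71 -1.78  0.2  -0.06  0.23] [0.22 0.23 0.26] J6 0.27 cap z 0.1425
```

play_rows(increments=[[[0,0,0],[0,0,1.5],0.6],[[0,0,0],[0,0,3],0.6],[[0,0,0],[0,0,3],0.6]])

```text
time: 17.0
ee_pos: [0.4918, -0.1395, 0.13]
tcp_rot: [179.9, -0.0, 14.8]
wrist_force: [-0.7, 0.8, -0.2]
opening: 0.0456
grasp_force: 31.8
```

```bash
python3 st.py
```

```text
17.15 [179.9  -0.   14.9] [-1.43 -0.14 -1.63  0.    0.17  0.29] [0.31 0.28 0.27] J6 0.36 cap z 0.14249
```

Torque is 0.29 to 0.36 N m and the knob has stopped going down, so it is firm. Release and rise.

play_rows(increments=[[[0,0,0],[0,0,0],0.5],[[0,0,0],[0,0,0],0.2],[[0,0,0],[0,0,0],0],[[0,0,0],[0,0,0],0],[[0,0,0],[0,0,0],0],[[0,0,-20],[0,0,0],0],[[0,0,-50],[0,0,0],0],[[0,0,-80],[0,0,0],0],[[0,0,-80],[0,0,0],0],[[0,0,-80],[0,0,0],0]])

```text
time: 18.15
ee_pos: [0.4922, -0.1394, 0.2105]
tcp_rot: [179.9, -0.1, 14.9]
wrist_force: [0.0, 0.1, -0.4]
opening: 0.0856
grasp_force: 0.0
```

```bash
python3 - <<'E'
from knob import *
im,d,f,cx,cy,W=cam("wrist"); P=cloud(d,f,cx,cy,W); cv2.imwrite("pics/w5.png",im[...,::-1])
knob(dict(im=im,P=P,W=W,f=f,cx=cx,cy=cy)); print(telemetry.get_obs()["ee_pos"],telemetry.get_obs()["tcp_rot"])
# lid plane tilt
for n in("wrist","top"):
    im,d,f,cx,cy,W=cam(n); P=cloud(d,f,cx,cy,W)
    X=RC.inv().apply((P-C).reshape(-1,3)); r=np.hypot(X[:,0],X[:,1]); k=(r<.075)&(r>.05)&(abs(X[:,2]-.098)<.006); X=X[k]
    A=np.c_[X[:,:2],np.ones(len(X))]; s=np.linalg.lstsq(A,X[:,2],rcond=None)[0]; print(n,len(X),"slope",s.round(4))
E
```

```text
cap px [283.2 236.8] 746 xyz [ 0.4913 -0.1388  0.1425]
circle 0.49175217747688293 -0.1384817510843277 0.0257833581417799 8th amp mm 2.3220062558945105 hollow yaw mod45 19.76653806639136 lobe 42.266538066391355 rmin/max 0.019071410889821203 0.02565932338086767
[ 0.49183861 -0.13931452  0.20954506] [ 1.79961173e+02 -1.54785472e-02  1.49126499e+01]
wrist 18880 slope [-0.0003 -0.0004  0.0966]
top 1455 slope [0.0002 0.0008 0.099 ]
```

View pics/w5.png

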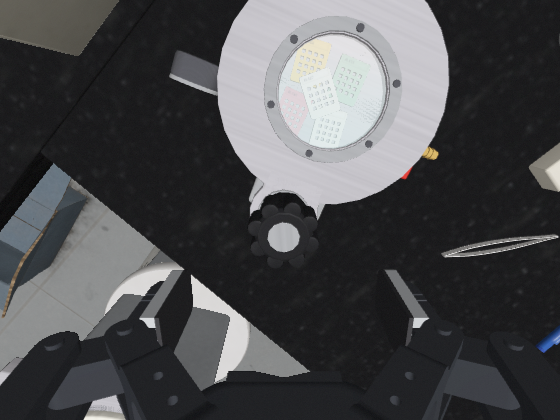

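The lid lies flat (slope about 0, knob head middle 0.1305), but the knob sits 5° behind the last tool yaw. I regrip it squarely to check that it is firm.

play_rows(increments=[[[-0.2,-0.7,30],[0,0,-4.9],0],[[-0.2,-0.7,60],[0,0,-4.9],0],[[-0.2,-0.7,78.5],[0,0,-4.9],0],[[-0.2,-0.7,78.5],[0,0,-4.9],0],[[-0.2,-0.7,78.5],[0,0,-4.9],0.3],[[-0.2,-0.7,78.5],[0,0,-4.9],0.6],[[-0.2,-0.7,78.5],[0,0,-4.9],0.6],[[-0.2,-0.7,78.5],[0,0,-4.9],0.6],[[-0.2,-0.7,78.5],[0,0,-4.9],0.6]], grip_force=45)

```text
time: 19.2
ee_pos: [0.4922, -0.139, 0.1329]
tcp_rot: [179.9, -0.1, 19.8]
wrist_force: [-0.6, -0.9, 5.8]
opening: 0.0449
grasp_force: 45.8
```

```bash
python3 st.py
```

```text
19.35 [ 1.799e+02 -1.000e-01  1.980e+01] [ 0.18 -0.64  5.11 -0.12  0.17  0.04] [0.05 0.03 0.04] J6 0.01 cap z 0.14245
```

play_rows(increments=[[[0,0,0],[0,0,1],0.6],[[0,0,0],[0,0,2],0.6],[[0,0,0],[0,0,2],0.6]])

```text
time: 19.65
ee_pos: [0.4922, -0.1391, 0.1329]
tcp_rot: [179.9, -0.1, 17.8]
wrist_force: [-0.2, -2.8, 6.2]
opening: 0.0452
grasp_force: 46.0
```

```bash
python3 st.py
```

```text
19.8 [ 1.799e+02 -1.000e-01  1.780e+01] [-0.84 -1.33  5.63 -0.25  0.15  0.35] [0.35 0.36 0.34] J6 0.39 cap z 0.14243
```

A turn of 2° brings 0.35 N m at once, so the knob is firm. Release, rise and hand in.

play_rows(increments=[[[0,0,0],[0,0,0],0.5],[[0,0,0],[0,0,0],0.2],[[0,0,0],[0,0,0],0],[[0,0,0],[0,0,0],0],[[0,0,0],[0,0,0],0],[[0,0,-20],[0,0,0],0],[[0,0,-50],[0,0,0],0],[[0,0,-90],[0,0,0],0],[[0,0,-90],[0,0,0],0],[[0,0,-90],[0,0,0],0]])

```text
time: 20.8
ee_pos: [0.4919, -0.1388, 0.2221]
tcp_rot: [179.9, -0.1, 17.8]
wrist_force: [0.1, 0.7, -0.8]
opening: 0.0854
grasp_force: 0.0
```

```bash
python3 - <<'E'
from knob import *
im,d,f,cx,cy,W=cam("wrist"); P=cloud(d,f,cx,cy,W)
knob(dict(im=im,P=P,W=W,f=f,cx=cx,cy=cy)); o=telemetry.get_obs(); print(o["time"],o["wrist_force"].round(1))
print(workorder.job_done())
E
```

```text
cap px [284. 230.] 677 xyz [ 0.4913 -0.1388  0.1424]
circle 0.4915238618850708 -0.13853852450847626 0.025621231645345688 8th amp mm 2.3414784481295134 hollow yaw mod45 19.727690990683225 lobe 42.22769099068322 rmin/max 0.019193677493707786 0.025527003233035604
20.85 [ 1.2 -0.6 -1. ]
the job is handed in; nothing more can be done
None
```

I closed the lid, started the thread backwards until the knob dropped in, and clamped it to about 0.35 N m; it looks flat on the flange, though the 25 N clamp force was never measured directly, and I handed the job in at about 21 s with no verdict shown.

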